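# Read the square tin of cocoa beans with the handheld thermometer

## Task

Take the handheld infrared thermometer from its cradle and aim it at the middle of the beans in the square tin, looking square on to them from about 10 cm off, and hold it still there for at least a second. Then set it gently back in its cradle the way it was, and with the empty gripper press the treadle switch down to its stop to log the reading, and let it come up again. Do not touch the sample stands or their tins, and leave the other things on the bench where they are.

Things in the scene. Friction and masses are not known exactly. Their poses are not given: they have to be found in the camera images.
- reader: Handheld infrared thermometer, loose, about 0.23 kg: a cream plastic bar 140 mm long (x), 34 mm wide (y), 30 mm high (z), with a round head bent 60 degrees downward at its front (+x) end. Origin: centre of the bar's underside. Grip it across its width in mid-bar, 15 mm above the origin. It starts level in the cradle.
- reader_head: The thermometer's round head (30 mm diameter, 52 mm long, black rim round the lens), rigid with it. Origin: centre of the lens face, at (97.5, 0, -21) mm in the thermometer's frame. Its x axis is the line of sight, pointing out of the lens: 60 degrees below the bar's +x axis (towards its underside), in the bar's xz plane.
- dock: Grey cradle, fixed: base 130 x 85 x 10 mm, two saddles (14 mm thick, 54 mm wide) at x = -44 and +44 mm, seats 60 mm above the bench between cheeks 44 mm apart that flare out to 83 mm high, 72 mm over all. Origin: centre of the underside. The thermometer lies in it with parallel axes, its origin 60 mm above the cradle's, up to 20 mm off along x, head beyond the +x saddle.
- stand_square: One of three like wooden stands (foot 90 x 86 mm, fixed); its top slopes 30 degrees, facing up and towards the stand's own -x (roughly towards the robot), highest point about 105 mm. Origin: centre of the underside; z up. This one carries the square tin.
- tin_square: Square steel tin of cocoa beans, 64 x 64 mm, rim 3 mm above the beans, fixed on the slope of its stand. Origin: middle of the bean surface, 75 mm above the bench on the stand's centre. z: out of the beans, square to them (30 degrees from vertical, leaning to the stand's -x); y: level.
- stand_round: One of three like wooden stands (foot 90 x 86 mm, fixed); its top slopes 30 degrees, facing up and towards the stand's own -x (roughly towards the robot), highest point about 105 mm. Origin: centre of the underside; z up. This one carries a round tin (68 mm diameter), not the one to read.
- stand_oblong: One of three like wooden stands (foot 90 x 86 mm, fixed); its top slopes 30 degrees, facing up and towards the stand's own -x (roughly towards the robot), highest point about 105 mm. Origin: centre of the underside; z up. This one carries a narrow oblong tin (34 x 74 mm), not the one to read.
- treadle_base: Dark steel base of the treadle switch, fixed, 150 x 100 x 12 mm. Origin: centre of the underside. The plate's hinge runs along y, 55 mm to +x of the origin, 26 mm above the bench; the plate's free edge points to the base's -x.
- treadle_pad (a point): The point to press: on the top of the ribbed rubber pad of the treadle plate (plate 125 mm long, 75 mm wide), on its middle line, 90 mm from the hinge. At rest about 55 mm above the bench; it sinks about 22 mm to the stop.
- treadle (a joint): Angle of the treadle plate, rad: 0 = up at rest (tilted 0.25 rad), 0.25 = level, on its stop. A spring lifts it; pressing fully at the pad takes about 10 N.
- cut_board: Bystander, loose, to be left alone: wooden cut-test board with rows of beans lying flat, 120 x 190 x 18 mm. Origin: centre of the underside.
- jar: Bystander, loose, to be left alone: closed jar, 68 mm diameter, 95 mm high. Origin: centre of the underside.
- moisture_meter: Bystander, loose, to be left alone: cream moisture meter lying flat, 130 x 75 x 30 mm, with a display and keys. Origin: centre of the underside.
Not all that is in view belongs to the job. What is shaped like the reader but blue is not meant.

How it is judged:
By the outcome, as a careful person would: the job done as asked, in the order asked, and still so for the second after the job is handed in, with the robot touching nothing.
It also fails if it takes over 64 s, if anything falls off the work surface, if the arm or the gripper's body presses on something with over 40 N, if the wrist force passes 120 N, or if a joint passes its speed limit or range.

## Robot

A 6-joint arm with a two-finger parallel gripper is mounted at the origin on the work surface. World frame = base frame: x ahead of the robot, y to its left, z up, the work surface at z = 0. Lengths are in m, angles in rad, forces in N, time in s.
With the tool pointing down it reaches from about 0.375 to 0.9 m from the base axis. Payload 3.1 kg.
Tool frame: the origin (TCP) lies midway between the tips of the shut fingers; the grasp point (between the pads) lies 19 mm behind it; z points along the fingers, y is the line along which they close (so a half turn about z gives the same grasp; the last joint's range is limited). The gripper opens to 87 mm and grips with 3 to 60 N. Pads are 19 mm wide; open, the fingers measure 117 mm over their backs; the gripper's body (75 mm by 190 mm) begins 51 mm behind the grasp point.
Start: joints at [0.952, 0.527, 1.433, -0, 1.181, -0.178], TCP at [0.267, 0.565, 0.223] pointing down, gripper open.
Joint ranges: [-3.08, 3.08], [-0.75, 2.2], [0.22, 2.44], [-1.43, 4.57], [0, 2.65], [-2.85, 2.85]. Speed limits (rad/s): [2.79, 2.79, 3.14, 3.14, 3.14, 3.14].

## Interface

Orientations are given as a unit quaternion [x, y, z, w].
In Python, from rig import robot gives the robot as it stands.
- The arm moves only by the shell command python3 -m jog 'ROWS' [FORCE]. ROWS is a JSON object of lists of equal length, an entry for each row: "dp": the shift along the tool's x, y, z in mm, a list of three; "delta_rot": the turn, a rotation vector about the tool's x, y, z in rad, a list of three; "gripper": the opening, from -1 (shut) to 1 (fully open). A call has 1 to 12 rows; each row is the pose to reach, as a shift and turn from the pose commanded when the call began, along the tool's axes at that moment; what a row does not reach only later rows make up. A row lasts 1/10 s, in which the tool goes at most 50 mm and 8.59 degrees, less where a joint would pass 70% of its speed; a pose out of reach is approached as far as the arm can. A call with a gripper value outside its range is refused whole. The fingers move at their own pace and stop on an object; FORCE is the grip in N (left out, the last holds). Time passes only in rows, so rows that repeat a pose let the fingers close. It gives the time, the measured TCP pose, the force, the opening and the grip force at its end, in the units of the state.
- robot.get_obs(): the state, without advancing time (a new reading comes with each control period).
- robot.camera(name): name is "side" or "top" or "wrist"; returns the picture (420x560x3 uint8, red, green, blue); there is no depth.
- robot.camera_model(name): a dict with "fx", "fy", "cx", "cy" (pixels), "xyz" and "orientation" of the camera in the world; the wrist camera has in their place "T_tool_cam" (4x4, takes a point from camera to tool coordinates, whose origin is the TCP and whose axes are the flange's). Camera axes: x right, y down, z forward; pixel columns grow to the right and rows downward; lengths in m; the calibration is good to about 2 mm. A picture is of the moment at which its call begins: read the wrist's pose just before it. camera_model takes no time and is no camera call.
- robot.hand_in(): hands the job in; it is judged then, once.
Trained networks look in the newest picture that a camera, given by its name, has taken for a name from the list of things; names that differ only in an ending like _2 or _b are one class to them, and where a whole thing is asked for, a point or a joint stands for the part that bears it (a point fixed in the world has none). Each returns a list of dicts, best first, with "score" (0 to 1); they miss things now and then, are a little off and sometimes report something else, mostly with a low value. They report only what shows in the picture. A call takes as long as a camera call. They do not tell look-alikes from the thing itself.
- robot.search_frame(name, camera): "rect" ([left, top, right, bottom] in pixels, round what is visible of it).
The state is a dict: "time": time; "q": joint angles; "joint_velocities": joint speeds; "joint_torque": joint torques, N m; "position": TCP position; "tool_rot": TCP orientation; "ft_force": force on the tool from outside, world axes, zero at the start; "moment": the same for the moment, N m; "grip_width": finger opening in m; "grip_force": force on a finger pad.
Only numpy, scipy, OpenCV 4.12 (cv2) and the standard library are available. Lean on these libraries where they do the work, as an engineer would, in place of code of your own. Each camera call takes 0.05 s, during which the arm holds its last target. There are 200 camera calls.

## Working session

There is one attempt and no reset: what is moved stays moved. The work goes in short steps, Python scripts to look and compute and a shell command to move; the robot and the scene stay as the last step left them, time stands still between calls to the robot, and variables do not carry over. Pictures are saved under pics/ and viewed, at most 10 in all, crops included, and the job is handed in when it is done.

```bash
mkdir -p pics; ls; python3 - <<'E'
from rig import robot
import cv2,numpy as np
o=robot.get_obs();print(o['time'],o['position'],o['tool_rot'])
for c in('top','side'):
    im=robot.camera(c);cv2.imwrite(f'pics/{c}0.png',im[:,:,::-1]);print(c,robot.camera_model(c))
    for n in('reader','reader_head','dock','stand_square','tin_square','treadle_base','treadle_pad','jar','moisture_meter','cut_board'):
        print(n,[(np.round(r['rect']).tolist(),round(r['score'],2)) for r in robot.search_frame(n,c)][:4])
E
```

```text
pics
0.0 [0.2662155  0.56465856 0.22157603] [ 2.18626868e-01  9.75807943e-01 -9.85324598e-04 -4.24568678e-04]
top {'fx': 389.8707364397559, 'fy': 389.8707364397559, 'cx': 281.28275617734863, 'cy': 210.41845233225516, 'xyz': array([0.46814828, 0.01894727, 0.98554032]), 'orientation': array([-0.69801487,  0.71471189, -0.02804924,  0.03428416])}
reader [([159.0, 297.0, 181.0, 373.0], 0.86), ([144.0, 211.0, 170.0, 290.0], 0.62)]
reader_head [([158.0, 355.0, 182.0, 374.0], 0.79), ([153.0, 211.0, 173.0, 228.0], 0.56)]
dock [([141.0, 229.0, 187.0, 281.0], 0.94)]
stand_square [([202.0, 153.0, 250.0, 201.0], 0.8)]
tin_square [([207.0, 157.0, 237.0, 188.0], 0.93)]
treadle_base [([389.0, 209.0, 439.0, 273.0], 0.88)]
treadle_pad [([402.0, 214.0, 435.0, 268.0], 0.59)]
jar [([223.0, 102.0, 250.0, 139.0], 0.71)]
moisture_meter [([296.0, 105.0, 351.0, 140.0], 0.91)]
cut_board [([247.0, 254.0, 330.0, 305.0], 0.95)]
side {'fx': 493.6816945040868, 'fy': 493.6816945040868, 'cx': 271.9088168892676, 'cy': 215.3740822862252, 'xyz': array([-0.26214206, -0.70728702,  0.91881056]), 'orientation': array([ 0.82156489, -0.3720267 ,  0.17212175, -0.39623398])}
reader [([151.0, 167.0, 208.0, 197.0], 0.93), ([127.0, 208.0, 159.0, 233.0], 0.55)]
reader_head [([196.0, 169.0, 211.0, 187.0], 0.58)]
dock [([155.0, 177.0, 205.0, 216.0], 0.59), ([195.0, 170.0, 212.0, 184.0], 0.55), ([322.0, 272.0, 382.0, 303.0], 0.47)]
stand_square [([237.0, 163.0, 278.0, 206.0], 0.76)]
tin_square [([245.0, 162.0, 271.0, 187.0], 0.58)]
treadle_base [([197.0, 168.0, 209.0, 186.0], 0.69), ([312.0, 266.0, 387.0, 319.0], 0.6)]
treadle_pad [([324.0, 274.0, 377.0, 305.0], 0.88)]
jar [([283.0, 152.0, 308.0, 184.0], 0.73)]
moisture_meter [([331.0, 184.0, 375.0, 220.0], 0.7)]
cut_board [([200.0, 228.0, 277.0, 284.0], 0.91), ([283.0, 151.0, 306.0, 184.0], 0.26)]
```

```bash
python3 - <<'E'
import cv2
a=cv2.imread('pics/top0.png')[80:400,130:450]
cv2.imwrite('pics/top0c.png',cv2.resize(a,(600,600),interpolation=cv2.INTER_CUBIC))
E
```

```text
(no output)
```

View pics/top0c.png

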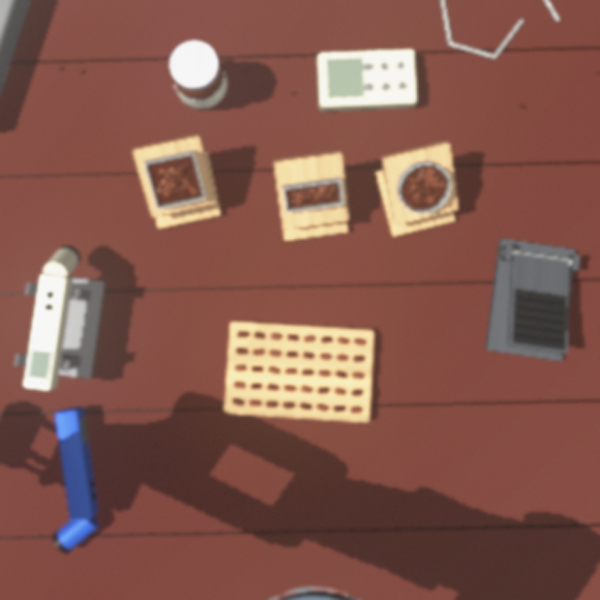

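View pics/side0.png

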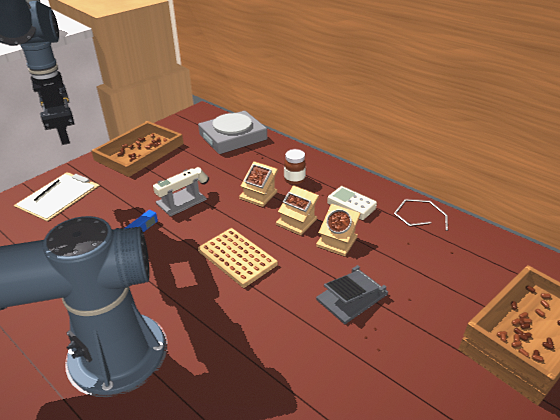

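The cream bar in the cradle at top-view (155,250) and the blue one at (170,335) could both be the reader. The cream one fits, because it lies in the grey cradle with its head towards +x, and the enlarged crop confirms it. The square tin is at top-view (222,172), the oblong at (297,184), the round at (356,179), and the treadle is at (414,241).

```bash
cat >h.py <<'E'
from rig import robot
import numpy as np,cv2
from scipy.spatial.transform import Rotation as R
def cam(c,o=None):
    m=robot.camera_model(c)
    if c=='wrist':
        T=np.eye(4);T[:3,:3]=R.from_quat(o['tool_rot']).as_matrix();T[:3,3]=o['position'];T=T@np.array(m['T_tool_cam'])
        return m,T[:3,:3],T[:3,3]
    return m,R.from_quat(m['orientation']).as_matrix(),np.array(m['xyz'])
def pix2plane(C,uv,z):
    m,Rc,t=C;uv=np.atleast_2d(uv).astype(float)
    d=np.c_[(uv[:,0]-m['cx'])/m['fx'],(uv[:,1]-m['cy'])/m['fy'],np.ones(len(uv))]@Rc.T
    return t+d*((z-t[2])/d[:,2])[:,None]
def proj(C,P):
    m,Rc,t=C;p=(np.atleast_2d(P)-t)@Rc
    return np.c_[m['fx']*p[:,0]/p[:,2]+m['cx'],m['fy']*p[:,1]/p[:,2]+m['cy']]
def snap(name):
    o=robot.get_obs();im=robot.camera('wrist');cv2.imwrite(f'pics/{name}.png',im[:,:,::-1]);np.savez(f'pics/{name}.npz',p=o['position'],q=o['tool_rot'],im=im);return o,im
E
python3 - <<'E'
from h import *
C=cam('top');f=lambda a:np.array(a)/1.875+[130,80]
r=pix2plane(C,f([(37,389),(57,265),(36.5,389),(22,325)]),.09);print('reader rear/front',r[:2],np.arctan2(*(r[1]-r[0])[[1,0]]),np.linalg.norm(r[1]-r[0]))
t=pix2plane(C,f([(146,160),(196,152),(206,198),(157,208)]),.077);print('tin',t,t.mean(0))
b=pix2plane(C,f([(488,350),(565,358),(578,245),(502,240)]),.012);print('treadle',b,b.mean(0))
o=robot.get_obs();print(R.from_quat(o['tool_rot']).as_matrix());print(robot.camera_model('wrist'))
E
```

```text
reader rear/front [[0.37877471 0.32907918 0.09      ]
 [0.52885153 0.30537965 0.09      ]] -0.15662267479238998 0.1519365633746
tin [[0.65990386 0.19736275 0.077     ]
 [0.6685596  0.13402406 0.077     ]
 [0.60957811 0.12219272 0.077     ]
 [0.5984255  0.18393452 0.077     ]] [0.63411677 0.15937851 0.077     ]
treadle [[ 0.40848164 -0.23920514  0.012     ]
 [ 0.39578372 -0.33959068  0.012     ]
 [ 0.54426067 -0.36531612  0.012     ]
 [ 0.55337765 -0.26476375  0.012     ]] [ 0.47547592 -0.30221892  0.012     ]
[[-9.04407578e-01  4.26669583e-01  2.67556933e-06]
 [ 4.26669583e-01  9.04407578e-01  7.28732758e-06]
 [ 6.89475838e-07  7.73229834e-06 -1.00000000e+00]]
{'fx': 365.162654233178, 'fy': 365.162654233178, 'cx': 279.29907962069245, 'cy': 214.656598086242, 'T_tool_cam': array([[ 8.55097383e-04, -9.66769158e-01, -2.55649495e-01,
         7.03713040e-02],
       [ 9.99999570e-01,  7.34715010e-04,  5.66389556e-04,
        -4.64891515e-04],
       [-3.59738433e-04, -2.55649869e-01,  9.66769370e-01,
        -1.61729198e-01],
       [ 0.00000000e+00,  0.00000000e+00,  0.00000000e+00,
         1.00000000e+00]])}
```

```bash
python3 -m jog '{"dp":[[-277,-144,0],[-277,-144,0],[-277,-144,0],[-277,-144,0],[-277,-144,0],[-277,-144,0],[-277,-144,0],[-277,-144,0],[-277,-144,0],[-277,-144,0]],"delta_rot":[[0,0,-0.285],[0,0,-0.285],[0,0,-0.285],[0,0,-0.285],[0,0,-0.285],[0,0,-0.285],[0,0,-0.285],[0,0,-0.285],[0,0,-0.285],[0,0,-0.285]],"gripper":[1,1,1,1,1,1,1,1,1,1]}' 20
python3 - <<'E'
from h import *
o,im=snap('w1');print(o['time'],o['position'],o['ft_force'])
for n in('reader','reader_head','dock'): print(n,[(np.round(r['rect']).tolist(),round(r['score'],2)) for r in robot.search_frame(n,'wrist')][:2])
E
```

```text
time: 2.1
position: [0.4544, 0.3182, 0.2225]
tool_rot: [0.077, 0.997, 0.0, -0.0]
ft_force: [0.3, -0.5, -0.2]
grip_width: 0.087
grip_force: 0.0
2.1 [0.45440946 0.31815267 0.22245473] [ 0.2585352  -0.52155582 -0.1613299 ]
reader [([213.0, 0.0, 271.0, 82.0], 0.98), ([259.0, 112.0, 303.0, 280.0], 0.81)]
reader_head [([271.0, 276.0, 297.0, 280.0], 0.57)]
dock [([238.0, 122.0, 325.0, 264.0], 0.67)]
```

View pics/w1.png

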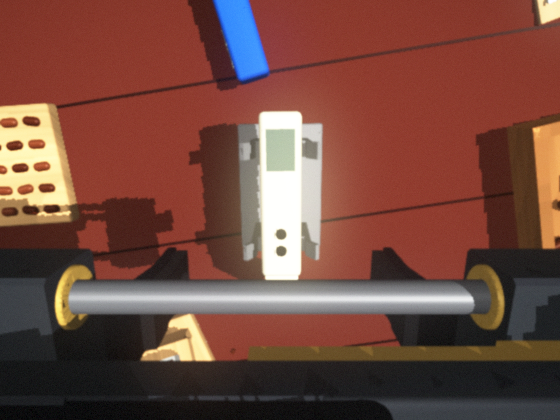

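The wrist view shows the cream reader nearly upright in the image. Its bar top runs from row 112 to 275 and column 260 to 301, with the display at the rear (280,150) and the head under the gripper bar.

```bash
python3 - <<'E'
from h import *
d=np.load('pics/w1.npz');o={'position':d['p'],'tool_rot':d['q']};C=cam('wrist',o);im=d['im'].astype(int)
m=((im[:,:,2]>140)&(im[:,:,0]>180)).astype(np.uint8);m[:,:230]=0;m[:,330:]=0;m[280:]=0
# edge columns per row
L=[];Rr=[]
for v in list(range(118,135))+list(range(178,225)):
    u=np.where(m[v])[0]
    if len(u):L.append((u[0]-.5,v));Rr.append((u[-1]+.5,v))
for nm,e in(('L',L),('R',Rr)):
    P=pix2plane(C,e,.088);k=np.polyfit(P[:,0],P[:,1],1);print(nm,'yaw',np.arctan(k[0]),'y at x=.455',np.polyval(k,.455),'rms',np.std(P[:,1]-np.polyval(k,P[:,0])))
v=np.where(m[:,270:292].any(1))[0];print(v[0],v[-1]);print(pix2plane(C,[(280.5,v[0]-.5),(280.5,v[-1]+.5)],.09))
print(pix2plane(C,[(260,113),(301,112),(300,276),(261,275)],.09))
print('dock base corners',pix2plane(C,[(238,125),(322,124),(319,260),(242,260)],.01))
E
```

```text
L yaw -0.14897840077888044 y at x=.455 0.3004083814249823 rms 0.0007708081583127576
R yaw -0.04808849076092122 y at x=.455 0.3525498591769127 rms 0.003819542612474485
111 279
[[0.37918048 0.33063586 0.09      ]
 [0.51964667 0.30909311 0.09      ]]
[[0.37860006 0.31462399 0.09      ]
 [0.38271102 0.34618531 0.09      ]
 [0.51896935 0.32639889 0.09      ]
 [0.51284886 0.29294772 0.09      ]]
dock base corners [[0.38490746 0.2872552  0.01      ]
 [0.3966941  0.37001554 0.01      ]
 [0.539814   0.34897912 0.01      ]
 [0.52693735 0.26559483 0.01      ]]
```

```bash
python3 -m jog '{"dp":[[5,1,20],[5,1,50],[5,1,80],[5,1,110],[5,1,135],[5,1,155],[5,1,166],[5,1,166],[5,1,166]],"delta_rot":[[0,0,0],[0,0,0],[0,0,0],[0,0,0],[0,0,0],[0,0,0],[0,0,0],[0,0,0],[0,0,0]],"gripper":[1,1,1,1,1,1,1,1,1]}' 25 && python3 -m jog '{"dp":[[0,0,0],[0,0,0],[0,0,0],[0,0,0],[0,0,0],[0,0,0],[0,0,0],[0,0,0],[0,0,0],[0,0,0]],"delta_rot":[[0,0,0],[0,0,0],[0,0,0],[0,0,0],[0,0,0],[0,0,0],[0,0,0],[0,0,0],[0,0,0],[0,0,0]],"gripper":[-1,-1,-1,-1,-1,-1,-1,-1,-1,-1]}' 25
```

```text
time: 3.2
position: [0.4512, 0.3191, 0.057]
tool_rot: [0.078, 0.997, 0.0, 0.0]
ft_force: [0.6, -0.1, 0.6]
grip_width: 0.0873
grip_force: 0.0
time: 4.2
position: [0.451, 0.3188, 0.0565]
tool_rot: [0.078, 0.997, 0.0, 0.0]
ft_force: [-0.4, 1.2, -0.1]
grip_width: 0.0338
grip_force: 25.0
```

```bash
python3 -m jog '{"dp":[[0,0,-8],[0,0,-25],[0,0,-50],[0,0,-80],[0,0,-110],[-15,-4,-140],[-45,-11,-165],[-80,-19,-190],[-115,-28,-210],[-145,-35,-230],[-168,-40,-240],[-178,-42,-243]],"delta_rot":[[0,0,0],[0,0,0],[0,0,0],[0,0,0],[0,0,0],[0,0,0],[0,0,0],[0,0,0],[0,0,0],[0,0,0],[0,0,0],[0,0,0]],"gripper":[-1,-1,-1,-1,-1,-1,-1,-1,-1,-1,-1,-1]}' 25 && python3 -m jog '{"dp":[[0,0,0],[0,0,0]],"delta_rot":[[0,0,0],[0,0,0]],"gripper":[-1,-1]}' 
python3 - <<'E'
from h import *
o,im=snap('w2');print(o['time'],o['position'],o['ft_force'])
for n in('tin_square','stand_square','reader'): print(n,[(np.round(r['rect']).tolist(),round(r['score'],2)) for r in robot.search_frame(n,'wrist')][:2])
E
```

```text
time: 5.4
position: [0.6223, 0.248, 0.3007]
tool_rot: [0.079, 0.997, -0.0, 0.001]
ft_force: [0.4, -0.8, -3.3]
grip_width: 0.0339
grip_force: 25.0
time: 5.6
position: [0.6181, 0.2497, 0.298]
tool_rot: [0.078, 0.997, -0.0, -0.002]
ft_force: [-0.5, -0.6, -2.6]
grip_width: 0.0339
grip_force: 25.0
5.6 [0.61809474 0.24969099 0.29798951] [-0.5114259  -0.57772655 -2.62886224]
tin_square [([168.0, 176.0, 235.0, 250.0], 0.96)]
stand_square [([164.0, 156.0, 239.0, 262.0], 0.82)]
reader [([228.0, 113.0, 326.0, 346.0], 0.64)]
```

View pics/w2.png

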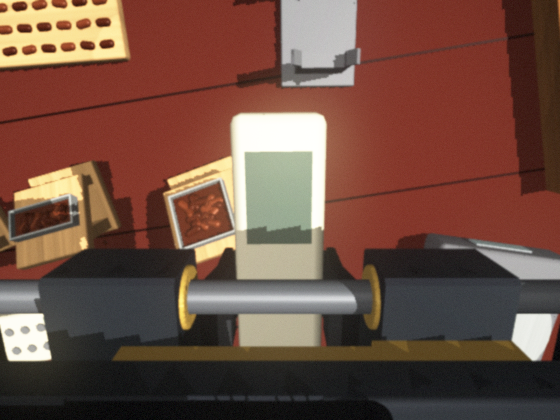

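The square tin is beside the held reader, at about (168–236, 178–249). I'll enlarge it for its corners.

```bash
python3 - <<'E'
import cv2
a=cv2.imread('pics/w2.png')[150:270,150:250]
cv2.imwrite('pics/w2c.png',cv2.resize(a,(500,600),interpolation=cv2.INTER_CUBIC))
E
```

```text
(no output)
```

View pics/w2c.png

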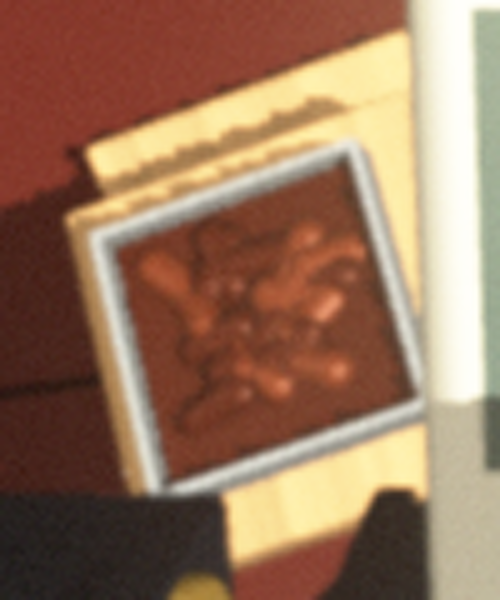

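```bash
python3 - <<'E'
from h import *
from scipy.optimize import least_squares
d=np.load('pics/w2.npz');W=cam('wrist',{'position':d['p'],'tool_rot':d['q']});T=cam('top')
s=np.array([(-1,-1),(-1,1),(1,1),(1,-1)])*.032
loc=np.c_[s,np.full(4,.003)]@R.from_euler('y',-30,degrees=True).as_matrix().T+[0,0,.075]
print('z-axis',R.from_euler('y',-30,degrees=True).apply([0,0,1]))
uw=np.array([(90,236),(355,142),(423,408),(148,496)])/5+149.6
ut=(np.array([(206,198),(157,208),(146,160),(196,152)])/1.875+[129.7,79.7])
P=lambda p:loc@R.from_euler('z',p[2]).as_matrix().T+[p[0],p[1],0]
for nm,f in(('w',lambda p:(proj(W,P(p))-uw).ravel()),('t',lambda p:(proj(T,P(p))-ut).ravel()),('both',lambda p:np.r_[(proj(T,P(p))-ut).ravel(),(proj(W,P(p))-uw).ravel()])):
    r=least_squares(f,[.634,.159,.15]);print(nm,r.x,np.round(r.fun,1))
p=r.x
yaw=p[2];Rz=R.from_euler('z',yaw)
# reader in hand: tool yaw-> reader yaw; offset reader origin from TCP
lens=np.array([p[0],p[1],.075])+.1*Rz.apply([-.5,0,np.sqrt(.75)])
org=lens-Rz.apply([.0975,0,-.021]);print('lens',lens,'reader origin',org)
o=robot.get_obs();Rt=R.from_quat(o['tool_rot']);print('tool x',Rt.apply([1,0,0]),'pos',o['position'],'q',o['q'],o['time'])
# measured held bar rear end in w2 : top edge rows 113, cols 232..326 at z = TCP+4+30mm
zt=o['position'][2]+.034
q=pix2plane(W,[(235,114),(323,114),(279,113)],zt);print('rear in tool frame mm',Rt.inv().apply(q-o['position'])*1e3)
E
```

```text
z-axis [-0.5        0.         0.8660254]
w [0.63391274 0.16069889 0.17693473] [-0.6 -1.   0.  -0.7  0.9  0.3 -0.4  1.4]
t [0.63569013 0.16009181 0.14949254] [ 0.2  0.5  0.  -0.3 -0.4  0.1  0.1 -0.3]
both [0.63423232 0.16057571 0.17215015] [ 0.3  0.7  0.1  0.6 -0.8  1.1 -0.4  0.  -0.6 -0.8  0.2 -0.4  0.8  0.8
 -0.6  1.6]
lens [0.58497138 0.15201065 0.16160254] reader origin [0.48891255 0.13530879 0.18260254]
tool x [-0.98808754  0.15387717  0.00219632] pos [0.61869924 0.25015078 0.29882198] q [ 2.17048289e-01  5.20855521e-01  1.22327117e+00  1.52387096e-04
  1.39976461e+00 -1.19928355e+00] 5.8
rear in tool frame mm [[ 72.23151239 -15.54188164 -33.83065045]
 [ 72.22877499  14.01710028 -33.85118831]
 [ 72.55378442  -0.76080173 -33.84020966]]
```

```bash
python3 -m jog '{"dp":[[8,-10,9],[24,-30,27],[42,-52,46],[60,-74,66],[78,-96,85],[93,-114,102],[103,-126,113],[108,-132,119],[109,-133,120],[109,-133,120]],"delta_rot":[[0,0,-0.03],[0,0,-0.08],[0,0,-0.14],[0,0,-0.19],[0,0,-0.24],[0,0,-0.28],[0,0,-0.31],[0,0,-0.325],[0,0,-0.326],[0,0,-0.326]],"gripper":[-1,-1,-1,-1,-1,-1,-1,-1,-1,-1]}' 25
python3 - <<'E'
from h import *
o=robot.get_obs();Rt=R.from_quat(o['tool_rot']);print(o['position'],Rt.apply([1,0,0]),Rt.apply([0,0,1]))
Rr=Rt.as_matrix()@np.diag([-1,1,-1]).astype(float)  # reader axes in world
org=o['position']+Rr@[-.002,0,.0037];lens=org+Rr@[.0975,0,-.021];ax=Rr@[.5,0,-np.sqrt(.75)]
tin=np.array([.6342,.1606,.075]);n=R.from_euler('z',.172).apply([-.5,0,np.sqrt(.75)])
s=(tin-lens)@n/(ax@n);print('dist',s,'miss mm',(lens+s*ax-tin)*1e3,'angle',np.degrees(np.arccos(-ax@n)))
im=robot.camera('side');cv2.imwrite('pics/s1.png',cv2.resize(im[130:250,180:320,::-1],(700,600),interpolation=cv2.INTER_CUBIC))
T=robot.camera('top');cv2.imwrite('pics/t1.png',T[:,:,::-1])
print('tin',robot.search_frame('tin_square','top')[:1],'head',robot.search_frame('reader_head','top')[:1])
print('pred lens side',proj(cam('side'),[lens,org,tin])-[180,130])
E
```

```text
time: 6.8
position: [0.4929, 0.1354, 0.1801]
tool_rot: [-0.085, 0.996, 0.0, 0.001]
ft_force: [0.8, 0.3, -3.1]
grip_width: 0.0338
grip_force: 25.0
[0.49290171 0.13540978 0.1800794 ] [-0.98559266 -0.16912534 -0.00192975] [ 1.90072633e-03  3.33489233e-04 -9.99998138e-01]
dist 0.10017493189273868 miss mm [ 2.38942137 -0.53299429  1.30650927] angle 0.12517498325615145
tin [{'rect': [207.5, 159.4, 236.5, 187.9], 'score': 0.89}] head [{'rect': [215.2, 184.0, 225.3, 200.5], 'score': 0.74}]
pred lens side [[67.71557952 27.46208429]
 [47.20071274 37.48630263]
 [77.54254835 44.79027086]]
```

View pics/s1.png

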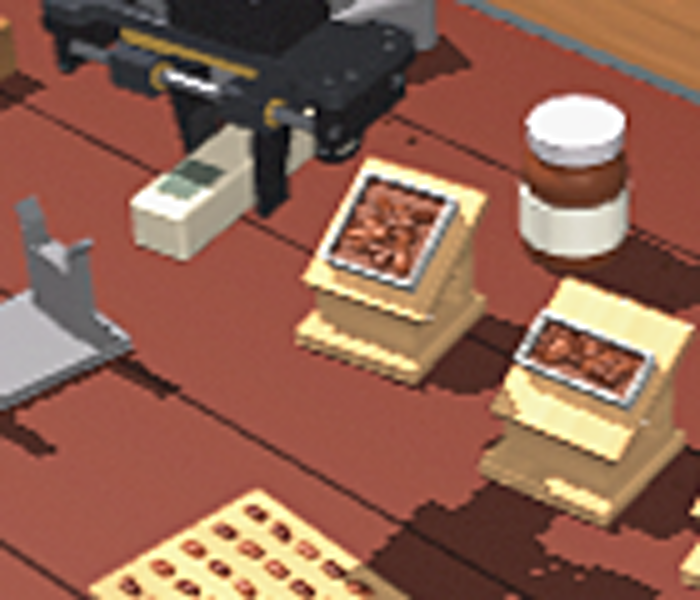

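The side view shows the held reader level, pointing at the square tin. The predicted bean middle at crop (388,224) falls on the beans. Now I'll hold.

```bash
python3 -m jog '{"dp":[[0,0,0],[0,0,0],[0,0,0],[0,0,0],[0,0,0],[0,0,0],[0,0,0],[0,0,0],[0,0,0],[0,0,0],[0,0,0],[0,0,0]],"delta_rot":[[0,0,0],[0,0,0],[0,0,0],[0,0,0],[0,0,0],[0,0,0],[0,0,0],[0,0,0],[0,0,0],[0,0,0],[0,0,0],[0,0,0]],"gripper":[-1,-1,-1,-1,-1,-1,-1,-1,-1,-1,-1,-1]}' && python3 -m jog '{"dp":[[0,0,0],[0,0,0],[0,0,0],[0,0,0],[0,0,0],[0,0,0],[0,0,0],[0,0,0]],"delta_rot":[[0,0,0],[0,0,0],[0,0,0],[0,0,0],[0,0,0],[0,0,0],[0,0,0],[0,0,0]],"gripper":[-1,-1,-1,-1,-1,-1,-1,-1]}'
python3 - <<'E'
from h import *
o=robot.get_obs();Rt=R.from_quat(o['tool_rot']);print(o['time'],o['position'],Rt.as_matrix())
Rr=Rt.as_matrix()@np.diag([-1,1,-1]).astype(float)
org=o['position']+Rr@[-.002,0,.0037];lens=org+Rr@[.0975,0,-.021];ax=Rr@[.5,0,-np.sqrt(.75)]
tin=np.array([.6342,.1606,.075]);n=R.from_euler('z',.172).apply([-.5,0,np.sqrt(.75)])
s=(tin-lens)@n/(ax@n);print('dist',s,'miss mm',(lens+s*ax-tin)*1e3,'angle',np.degrees(np.arccos(-ax@n)))
# way back: above the cradle
g=np.array([.451,.3188,.16]);print('back mm',Rt.inv().apply(g-o['position'])*1e3)
q0=R.from_quat([.078,.997,0,0]);print((Rt.inv()*q0).as_rotvec())
E
```

```text
time: 8.2
position: [0.4919, 0.135, 0.1796]
tool_rot: [-0.085, 0.996, -0.0, 0.0]
ft_force: [0.3, -0.0, -2.8]
grip_width: 0.034
grip_force: 25.0
time: 9.0
position: [0.4919, 0.135, 0.1796]
tool_rot: [-0.085, 0.996, -0.0, 0.0]
ft_force: [0.3, -0.1, -2.5]
grip_width: 0.0337
grip_force: 25.0
9.0 [0.49193561 0.13499912 0.17956261] [[-9.85554168e-01 -1.69360504e-01  4.40688457e-05]
 [-1.69360504e-01  9.85554169e-01 -5.16601152e-06]
 [-4.25573163e-05 -1.25549061e-05 -9.99999999e-01]]
dist 0.10009834703457637 miss mm [ 1.18679037 -0.95113306  0.58109679] angle 0.05279848246108977
back mm [  9.2164875  188.07884245  19.55986039]
[-5.49938143e-06  4.42275087e-05  3.26332106e-01]
```

```bash
python3 -m jog '{"dp":[[0,12,0],[1,35,0],[3,65,0],[4,98,0],[6,130,0],[7,155,0],[8,175,0],[9,186,0],[9,188,0],[9,188,0],[9,188,0],[9,188,0]],"delta_rot":[[0,0,0.03],[0,0,0.08],[0,0,0.14],[0,0,0.19],[0,0,0.24],[0,0,0.28],[0,0,0.31],[0,0,0.325],[0,0,0.326],[0,0,0.326],[0,0,0.326],[0,0,0.326]],"gripper":[-1,-1,-1,-1,-1,-1,-1,-1,-1,-1,-1,-1]}'
python3 -m jog '{"dp":[[0,0,0],[0,0,0]],"delta_rot":[[0,0,0],[0,0,0]],"gripper":[-1,-1]}'
python3 - <<'E'
from h import *
o=robot.get_obs();Rt=R.from_quat(o['tool_rot']);print(o['position'],Rt.inv().apply(np.array([.451,.319,.0565])-o['position'])*1e3,(Rt.inv()*R.from_quat([.0779,.997,0,0])).as_rotvec())
E
```

```text
time: 10.2
position: [0.4515, 0.318, 0.1795]
tool_rot: [0.078, 0.997, -0.0, -0.0]
ft_force: [1.2, -0.5, -3.2]
grip_width: 0.0337
grip_force: 25.0
time: 10.4
position: [0.4515, 0.3183, 0.1796]
tool_rot: [0.078, 0.997, -0.0, 0.0]
ft_force: [-0.7, 0.1, -3.2]
grip_width: 0.0341
grip_force: 25.0
[0.45145744 0.31830748 0.17959685] [  0.56584168   0.61868933 123.09679533] [-4.85616327e-05  4.87594996e-05 -6.29016114e-04]
```

Good alignment. I'll descend to about 4 mm above the seat, then ease down.

```bash
python3 -m jog '{"dp":[[0,1,12],[0,1,35],[0,1,60],[0,1,80],[0,1,95],[0,1,106],[0,1,114],[0,1,118],[0,1,119],[0,1,119]],"delta_rot":[[0,0,0],[0,0,0],[0,0,0],[0,0,0],[0,0,0],[0,0,0],[0,0,0],[0,0,0],[0,0,0],[0,0,0]],"gripper":[-1,-1,-1,-1,-1,-1,-1,-1,-1,-1]}'
python3 -m jog '{"dp":[[0,0,0.7],[0,0,1.4],[0,0,2],[0,0,2.5],[0,0,3],[0,0,3.4],[0,0,3.7],[0,0,4],[0,0,4],[0,0,4]],"delta_rot":[[0,0,0],[0,0,0],[0,0,0],[0,0,0],[0,0,0],[0,0,0],[0,0,0],[0,0,0],[0,0,0],[0,0,0]],"gripper":[-1,-1,-1,-1,-1,-1,-1,-1,-1,-1]}'
```

```text
time: 11.4
position: [0.4517, 0.3199, 0.0609]
tool_rot: [0.078, 0.997, 0.0, 0.0]
ft_force: [-0.3, -0.1, -3.2]
grip_width: 0.0341
grip_force: 25.0
time: 12.4
position: [0.4513, 0.3197, 0.0566]
tool_rot: [0.078, 0.997, -0.0, -0.0]
ft_force: [-0.5, 0.2, -3.1]
grip_width: 0.034
grip_force: 25.0
```

```bash
python3 -m jog '{"dp":[[0,0,0.3],[0,0,0.5],[0,0,0.5]],"delta_rot":[[0,0,0],[0,0,0],[0,0,0]],"gripper":[-1,-1,-1]}'; python3 -m jog '{"dp":[[0,0,0.3],[0,0,0.5],[0,0,0.5]],"delta_rot":[[0,0,0],[0,0,0],[0,0,0]],"gripper":[-1,-1,-1]}'
```

```text
time: 12.7
position: [0.4514, 0.3198, 0.0565]
tool_rot: [0.078, 0.997, 0.0, 0.0]
ft_force: [-1.7, -0.4, 4.0]
grip_width: 0.0338
grip_force: 25.0
time: 13.0
position: [0.4514, 0.3198, 0.0565]
tool_rot: [0.078, 0.997, 0.0, 0.0]
ft_force: [-1.5, -0.9, 7.3]
grip_width: 0.0341
grip_force: 25.0
```

```bash
python3 -m jog '{"dp":[[0,0,-0.3],[0,0,-0.6],[0,0,-0.6],[0,0,-0.6],[0,0,-0.6],[0,0,-0.6],[0,0,-0.6],[0,0,-0.6],[0,0,-0.6],[0,0,-0.6]],"delta_rot":[[0,0,0],[0,0,0],[0,0,0],[0,0,0],[0,0,0],[0,0,0],[0,0,0],[0,0,0],[0,0,0],[0,0,0]],"gripper":[-1,-1,1,1,1,1,1,1,1,1]}' && python3 -m jog '{"dp":[[0,0,-10],[0,0,-30],[0,0,-60],[0,0,-90],[0,0,-120],[0,0,-145],[0,0,-160],[0,0,-166],[0,0,-166],[0,0,-166]],"delta_rot":[[0,0,0],[0,0,0],[0,0,0],[0,0,0],[0,0,0],[0,0,0],[0,0,0],[0,0,0],[0,0,0],[0,0,0]],"gripper":[1,1,1,1,1,1,1,1,1,1]}'
python3 - <<'E'
from h import *
o,im=snap('w3');print(o['time'],o['position'],o['tool_rot'])
a=np.load('pics/w1.npz')['im'];cv2.imwrite('pics/cmp.png',np.hstack([a[90:300,180:380],im[90:300,180:380]])[:,:,::-1])
for n in('reader','dock'): print(n,[(np.round(r['rect'],1).tolist(),round(r['score'],2)) for r in robot.search_frame(n,'wrist')][:2])
E
```

```text
time: 14.0
position: [0.4514, 0.3198, 0.0562]
tool_rot: [0.078, 0.997, 0.0, 0.0]
ft_force: [0.3, 0.3, 1.2]
grip_width: 0.0848
grip_force: 0.0
time: 15.0
position: [0.4508, 0.3195, 0.2216]
tool_rot: [0.078, 0.997, -0.0, -0.001]
ft_force: [-0.5, -0.7, -0.5]
grip_width: 0.0873
grip_force: 0.0
15.0 [0.45075517 0.31946036 0.22156375] [ 7.78335283e-02  9.96966113e-01 -3.47406257e-04 -6.25612048e-04]
reader [([213.4, 0.0, 268.8, 87.1], 0.87), ([257.3, 119.0, 301.0, 279.4], 0.63)]
dock [([236.8, 125.7, 323.1, 266.4], 0.9)]
```

View pics/cmp.png

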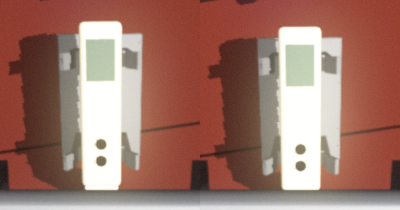

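The reader sits in the cradle as before: same gap to the cradle edges on both sides in the two halves, at crop x≈100 and x≈300. Now to the treadle with the gripper shut.

```bash
python3 -m jog '{"dp":[[-3,-20,-10],[-9,-60,-15],[-15,-105,-15],[-22,-155,-15],[-29,-205,-15],[-36,-255,-15],[-43,-305,-15],[-50,-355,-15],[-57,-405,-15],[-64,-455,-15],[-71,-505,-10],[-78,-550,-5]],"delta_rot":[[0,0,0],[0,0,0],[0,0,0],[0,0,0],[0,0,0],[0,0,0],[0,0,0],[0,0,0],[0,0,0],[0,0,0],[0,0,0],[0,0,0]],"gripper":[-1,-1,-1,-1,-1,-1,-1,-1,-1,-1,-1,-1]}' && python3 -m jog '{"dp":[[-4,-30,0],[-7,-50,0],[-9,-60,0],[-9,-60,0],[-9,-60,0],[-9,-60,0]],"delta_rot":[[0,0,0],[0,0,0],[0,0,0],[0,0,0],[0,0,0],[0,0,0]],"gripper":[-1,-1,-1,-1,-1,-1]}'
python3 - <<'E'
from h import *
o,im=snap('w4');print(o['time'],o['position'],o['tool_rot'])
for n in('treadle_base','treadle_pad'): print(n,[(np.round(r['rect'],1).tolist(),round(r['score'],2)) for r in robot.search_frame(n,'wrist')][:2])
print(proj(cam('wrist',o),[[.4425,-.2963,.055]]))
E
```

```text
time: 16.35
position: [0.4425, -0.2377, 0.2266]
tool_rot: [0.078, 0.997, 0.0, -0.0]
ft_force: [0.9, 0.3, -0.6]
grip_width: 0.0026
grip_force: 0.0
time: 16.95
position: [0.4426, -0.2945, 0.2272]
tool_rot: [0.077, 0.997, 0.0, -0.0]
ft_force: [0.1, 0.1, -0.7]
grip_width: 0.0004
grip_force: 0.0
16.95 [ 0.44263646 -0.29449673  0.22716839] [ 7.69020076e-02  9.97038494e-01  4.74929753e-04 -3.11823399e-04]
treadle_base [([230.6, 144.4, 329.7, 250.5], 0.91), ([236.8, 162.4, 319.2, 249.2], 0.24)]
treadle_pad [([238.6, 156.9, 323.3, 248.6], 0.92)]
[[277.28169964 196.43379163]]
```

View pics/w4.png

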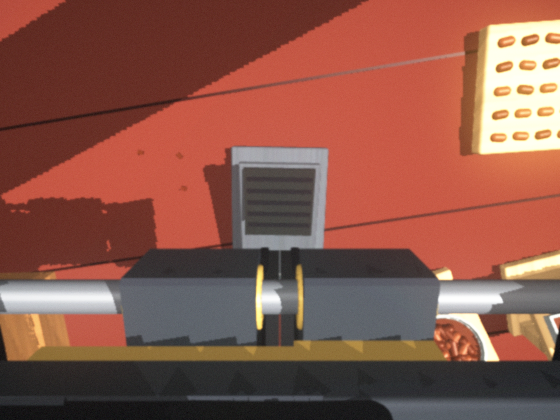

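The treadle is in view with its ribbed pad centred at (280,201). The predicted press point is (277,196), so the TCP is already above it and I'll go straight down.

```bash
python3 -m jog '{"dp":[[0,0,15],[0,0,45],[0,0,80],[0,0,110],[0,0,135],[0,0,152],[0,0,162],[0,0,165],[0,0,165]],"delta_rot":[[0,0,0],[0,0,0],[0,0,0],[0,0,0],[0,0,0],[0,0,0],[0,0,0],[0,0,0],[0,0,0]],"gripper":[-1,-1,-1,-1,-1,-1,-1,-1,-1]}'; python3 -m jog '{"dp":[[0,0,4],[0,0,8],[0,0,12],[0,0,16],[0,0,20],[0,0,23],[0,0,25],[0,0,26],[0,0,26]],"delta_rot":[[0,0,0],[0,0,0],[0,0,0],[0,0,0],[0,0,0],[0,0,0],[0,0,0],[0,0,0],[0,0,0]],"gripper":[-1,-1,-1,-1,-1,-1,-1,-1,-1]}'
```

```text
time: 18.0
position: [0.4429, -0.2963, 0.0623]
tool_rot: [0.078, 0.997, -0.0, 0.0]
ft_force: [0.7, 0.2, 0.8]
grip_width: 0.0006
grip_force: 0.0
time: 18.9
position: [0.441, -0.2961, 0.0364]
tool_rot: [0.077, 0.997, 0.0, -0.002]
ft_force: [-6.2, -2.1, 8.6]
grip_width: 0.0004
grip_force: 3.9
```

```bash
python3 -m jog '{"dp":[[0,0,1],[0,0,2],[0,0,2]],"delta_rot":[[0,0,0],[0,0,0],[0,0,0]],"gripper":[-1,-1,-1]}'; python3 -m jog '{"dp":[[0,0,1],[0,0,1.5],[0,0,1.5]],"delta_rot":[[0,0,0],[0,0,0],[0,0,0]],"gripper":[-1,-1,-1]}';
```

```text
time: 19.2
position: [0.4408, -0.2961, 0.0345]
tool_rot: [0.077, 0.997, 0.0, -0.002]
ft_force: [-6.5, -0.8, 7.9]
grip_width: 0.0006
grip_force: 4.2
time: 19.5
position: [0.4407, -0.2961, 0.0333]
tool_rot: [0.077, 0.997, 0.0, -0.002]
ft_force: [-6.6, -0.4, 10.1]
grip_width: 0.0001
grip_force: 5.2
```

```bash
python3 -m jog '{"dp":[[0,0,1],[0,0,1],[0,0,1]],"delta_rot":[[0,0,0],[0,0,0],[0,0,0]],"gripper":[-1,-1,-1]}'; python3 -m jog '{"dp":[[0,0,1],[0,0,1],[0,0,1]],"delta_rot":[[0,0,0],[0,0,0],[0,0,0]],"gripper":[-1,-1,-1]}';
```

```text
time: 19.8
position: [0.4407, -0.2961, 0.0331]
tool_rot: [0.077, 0.997, 0.0, -0.002]
ft_force: [-8.5, -0.4, 17.0]
grip_width: 0.0007
grip_force: 8.3
time: 20.1
position: [0.4407, -0.2961, 0.0329]
tool_rot: [0.077, 0.997, 0.0, -0.002]
ft_force: [-9.2, 0.3, 22.9]
grip_width: 0.0007
grip_force: 11.4
```

The plate is on its stop: force rises with no further motion. I'll hold briefly, then rise.

```bash
python3 -m jog '{"dp":[[0,0,0],[0,0,0],[0,0,-4],[0,0,-8],[0,0,-13],[0,0,-19],[0,0,-26],[0,0,-40],[0,0,-70],[0,0,-110],[0,0,-150],[0,0,-170]],"delta_rot":[[0,0,0],[0,0,0],[0,0,0],[0,0,0],[0,0,0],[0,0,0],[0,0,0],[0,0,0],[0,0,0],[0,0,0],[0,0,0],[0,0,0]],"gripper":[-1,-1,-1,-1,-1,-1,-1,-1,-1,-1,-1,-1]}'; python3 -m jog '{"dp":[[0,0,-10],[0,0,-20],[0,0,-20],[0,0,-20],[0,0,-20]],"delta_rot":[[0,0,0],[0,0,0],[0,0,0],[0,0,0],[0,0,0]],"gripper":[-1,-1,-1,-1,-1]}'
python3 - <<'E'
from h import *
im=robot.camera('side');a=cv2.imread('pics/side0.png')
cv2.imwrite('pics/s2.png',np.vstack([cv2.resize(x[140:320,120:400],None,fx=1.6,fy=1.6,interpolation=cv2.INTER_CUBIC) for x in(a,im[:,:,::-1])]))
t=robot.camera('top')
for n in('reader','treadle_pad','tin_square','jar','moisture_meter','cut_board','dock'): print(n,[(np.round(r['rect']).tolist(),round(r['score'],2)) for r in robot.search_frame(n,'top')][:2])
print(robot.get_obs()['time'])
E
```

```text
time: 21.3
position: [0.4437, -0.2973, 0.2038]
tool_rot: [0.078, 0.997, -0.002, 0.002]
ft_force: [0.3, -0.0, -0.1]
grip_width: 0.0008
grip_force: 0.0
time: 21.8
position: [0.4421, -0.2958, 0.2193]
tool_rot: [0.078, 0.997, 0.001, -0.001]
ft_force: [-0.7, 0.6, -0.2]
grip_width: 0.0004
grip_force: 0.0
reader [([158.0, 297.0, 181.0, 375.0], 0.69), ([143.0, 212.0, 172.0, 288.0], 0.56)]
treadle_pad [([404.0, 213.0, 435.0, 264.0], 0.85), ([223.0, 102.0, 250.0, 139.0], 0.31)]
tin_square [([207.0, 158.0, 239.0, 191.0], 0.62)]
jar [([221.0, 105.0, 249.0, 141.0], 0.79)]
moisture_meter [([299.0, 106.0, 348.0, 142.0], 0.6)]
cut_board [([248.0, 252.0, 330.0, 307.0], 0.66)]
dock [([138.0, 229.0, 187.0, 282.0], 0.79)]
22.25
```

View pics/s2.png

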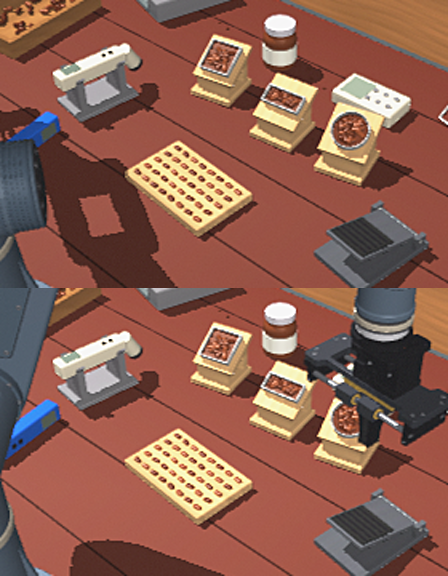

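In the before and after side views, the reader is back in its cradle at (97,355), the treadle is up at (370,525), and nothing else has moved. The gripper is free in the air.

```bash
python3 -c "
from rig import robot
print(robot.hand_in())"
```

```text
the job is handed in; nothing more can be done
None
```

The job is done and handed in at about 22 s: the thermometer was held still for about 2 s, 10 cm square on to the square tin's beans (estimated aim within about 2 mm), and set back in its cradle, then the treadle was pressed to its stop and released, with nothing else seen to move.

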